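# Find the tired plunger on the welding jig and park the stop carriage at it

### The job

One of the four spring plungers on the welding jig has gone weak. Working from the robot's left to its right, press each plunger down with the same push of about 10 N to find the one that gives furthest; only then lift the carriage's release bar, slide the carriage along the rail until its pointer stands opposite that plunger, and let go so that the bar drops fully into the notch there. Do not force the plungers and leave the other things on the table where they lie.

Things in the scene. Friction and masses are not known exactly. Their poses are not given: they have to be found in the camera images.
- jig: the welding jig, fixed to the table: flat dark steel plate 190 x 370 mm, 20 mm thick. Origin on the table surface, midway along the plunger row's length; y runs along the plunger row and the rail, to the robot's left; x points away from the robot. It carries four plungers (row at x = +45 mm) and, nearer the robot, a rail with a rack (at x = -45 mm). Its place and yaw vary.
- station_1 (a point): centre of the top face of the first spring plunger from the robot's left, at jig y = +105 mm, when not pressed: 100 mm above the table (this point stays put when the cap goes down). The caps look alike: flat round steel, 36 mm across, on a stem in a dark round housing 48 mm across whose top is 60 mm above the table.
- station_2 (a point): centre of the top face of the second spring plunger from the robot's left, at jig y = +35 mm, when not pressed: 100 mm above the table (this point stays put when the cap goes down). A cap is pushed straight down against its spring, by up to 24 mm, and comes back when let go.
- station_3 (a point): centre of the top face of the third spring plunger from the robot's left, at jig y = -35 mm, when not pressed: 100 mm above the table (this point stays put when the cap goes down). Pushing needs 1.6 N to start; beyond that the one weak spring gives 0.6 N per mm, the other three 1.05 to 1.5 N per mm.
- station_4 (a point): centre of the top face of the fourth spring plunger from the robot's left, at jig y = -105 mm, when not pressed: 100 mm above the table (this point stays put when the cap goes down). Which station holds the weak one varies and cannot be seen: a 10 N push sends it down about 14 mm, the others 5.5 to 8 mm.
- pointer (a point): tip of the small pointer on the carriage, 58 mm above the table, pointing across at the plunger row, in line with the carriage's middle: opposite a plunger when its jig y equals the station's. The carriage is an aluminium plate 94 x 60 mm, top 61 mm above the table, with a round collar up to 73 mm; it slides with about 1 N of friction and cannot leave the rail.
- carriage (a joint): position of the carriage along the rail in m: 0 is the middle of the parking bay (at the robot's right end, jig y = -175 mm), growing along the jig's y to the robot's left; 0.070 at station 4, 0.140 at 3, 0.210 at 2, 0.280 at 1. It starts in the parking bay, at -0.015 to 0.025, where it can move some 55 mm with the bar down.
- release_bar (a joint): lift of the release bar in m: 0 fully down, up to 0.032. Its weight and a spring pull it down with 3.5 to 5.5 N. Its tooth drops between the teeth of the rack: notches 35 mm apart, one at each station and one halfway between stations. Raised over 23 mm it clears the rack and the carriage slides; let go, it drops and sloping tooth tops lead it into the nearest notch.
- bar_grip (a point): middle of the release bar's T-shaped handle on top of the carriage: a round steel bar 16 mm thick, 80 mm long, lying across the rail (along the jig's x), on a 14 mm square stem. 116 mm above the table when down. Can be pinched from above, one finger on each side along the jig's y, and lifted straight up.
- hammer: steel hammer, 280 mm long, lying on the table; not part of the work, leave it. Origin: its underside, about its middle.
- wrench: steel wrench, 200 mm long, lying on the table; not part of the work, leave it. Origin: its underside, about its middle.
- angle_offcut: offcut of steel angle, 50 x 45 mm and 45 mm tall, lying on the jig's plate beyond station 4; not part of the work, leave it. Origin: its underside, about its middle.
- square_tube: offcut of square steel tube, 140 mm long, 40 mm square, lying on the table near the jig's far side; not part of the work, leave it. Origin: its underside, about its middle.
- pipe_offcut: offcut of steel pipe standing on end, 60 mm diameter, 70 mm tall; not part of the work, leave it. Origin: its underside, about its middle.
- screw_clamp: steel bar clamp with a wooden handle lying flat, about 200 x 110 mm, 22 mm tall; not part of the work, leave it. Origin: its underside, at the middle of its long bar.
- brush: brush, 200 mm long, lying on the table; not part of the work, leave it. Origin: its underside, about its middle.

How it is judged:
By the outcome, as a careful person would: the job done as asked, in the order asked, and still so for the second after the job is handed in, with the robot touching nothing.
It also fails if it takes over 61 s, if anything falls off the work surface, if the arm or the gripper's body presses on something with over 40 N, if the wrist force passes 120 N, or if a joint passes its speed limit or range.

### The arm

A 7-joint arm with a two-finger parallel gripper is mounted at the origin on the work surface. World frame = base frame: x ahead of the robot, y to its left, z up, the work surface at z = 0. Lengths are in m, angles in rad, forces in N, time in s.
With the tool pointing down it reaches from about 0.4 to 0.875 m from the base axis. Payload 4.4 kg.
Tool frame: the origin (TCP) lies midway between the tips of the shut fingers; the grasp point (between the pads) lies grip_depth behind it (grip_depth is the distance from the TCP to the grasp point, in m); z points along the fingers, y is the direction in which the jaws open and shut (so a half turn about z gives the same grasp; the last joint's range is limited). The gripper opens to 85 mm and grips with 20 to 120 N. Pads are 22 mm wide; open, the fingers measure 114 mm over their backs; the gripper's body (76 mm by 85 mm) begins 54 mm behind the grasp point. The pads swing forward as they close: fully open they stand 13 mm farther back than shut.
Start: joints at [1.185, 0.628, 0.038, 1.517, -0.027, 0.996, -0.02], TCP at [0.204, -0.617, 0.211] pointing down, gripper open.
Joint ranges: [-3.06, 3.06], [-0.37, 2.12], [-1.25, 1.32], [0.18, 2.47], [-1.1, 4.24], [0.23, 1.98], [-2.94, 2.94]. Speed limits (rad/s): [2.57, 2.57, 3.14, 3.14, 3.14, 3.14, 3.14].

### API

Orientations are given as [roll, pitch, yaw] about the fixed x, y, z axes, in that order (R = Rz(yaw) Ry(pitch) Rx(roll)).
In Python, from cell import get_state, read_camera, hand_in, grip_depth gives the robot as it stands.
- The arm moves only by the tool jog_arm, never from a script. Its arguments are lists of equal length, an entry for each row: "grip": the opening, from -1 (shut) to 1 (fully open); "linear": the shift along the tool's x, y, z in units of 40 mm (1.0 is 40 mm), a list of three; "yaw": the turn about the tool's z in rad. A call has 1 to 12 rows; each row is the pose to reach, as a shift and turn from the pose commanded when the call began, along the tool's axes at that moment; what a row does not reach only later rows make up. A row lasts 1/10 s, in which the tool goes at most 50 mm and 8.59 degrees, less where a joint would pass 70% of its speed; a pose out of reach is approached as far as the arm can. A call with a gripper value outside its range is refused whole. The fingers move at their own pace and stop on an object; "newtons" is the grip in N (left out, the last holds). Time passes only in rows, so rows that repeat a pose let the fingers close. It gives the time, the measured TCP pose, the force and the opening at its end, in the units of the state.
- get_state(): the state, without advancing time (a new reading comes with each control period).
- read_camera(name): name is "side" or "top"; returns a dict with "image" (400x640x3 uint8, red, green, blue), "mtx" (3x3 intrinsics, pixels), "dist_coeffs" ([k1, k2, p1, p2, k3] as OpenCV has them; the pictures are not rectified), "origin" and "attitude" of the camera in the world. Camera axes: x right, y down, z forward; pixel columns grow to the right and rows downward; lengths in m; the calibration is good to about 2 mm. A picture is of the moment at which its call begins. There is no depth.
- hand_in(): hands the job in, once; it reports no verdict.
The state is a dict: "t": time; "qpos": joint angles; "qd": joint speeds; "joint_efforts": joint torques, N m; "tcp_pos": TCP position; "tcp_rot": TCP orientation; "ft_force": force on the tool from outside, world axes, zero at the start; "torque": the same for the moment, N m; "gripper_width": opening from 0.0 (shut) to 1.0 (fully open).
Only numpy, scipy, OpenCV 4.12 (cv2) and the standard library are available. Lean on these libraries where they do the work, as an engineer would, in place of code of your own. Each camera call takes 0.05 s, during which the arm holds its last target. There are 200 camera calls.

## Working session

There is one attempt and no reset: what is moved stays moved. The work goes in short steps, Python scripts to look and compute and a tool call to move; the robot and the scene stay as the last step left them, time stands still between calls to the robot, and variables do not carry over. Pictures are saved under pics/ and viewed, about 8 in all and at most 12, crops included, and the job is handed in when it is done.

Besides the shell and the picture viewer there is one more tool, called after "Emit:" in YAML: its name, and indented under it one key for each argument. jog_arm: Moves the arm, as the interface text tells. Its arguments: {"type":"object","properties":{"grip":{"type":"array","items":{"type":"number"}},"linear":{"type":"array","items":{"type":"array","items":{"type":"number"}}},"yaw":{"type":"array","items":{"type":"number"}},"newtons":{"type":"number"}},"required":["grip","linear","yaw"]}

```bash
ls; mkdir -p pics; python3 - <<'E'
from cell import *
import cv2
s=get_state();print(s,grip_depth)
for n in("top","side"):
    c=read_camera(n);cv2.imwrite(f"pics/{n}0.png",c["image"][:,:,::-1]);print(n,c["mtx"],c["dist_coeffs"],c["origin"],c["attitude"])
E
```

```text
pics
{'t': 0.0, 'qpos': array([ 1.18520639,  0.62932796,  0.03845594,  1.51838996, -0.0270196 ,
        0.99629953, -0.0199779 ]), 'qd': array([-4.08476111e-04, -6.47358230e-04, -1.07033667e-03, -3.84532035e-04,
       -2.12722182e-04,  4.05131339e-04,  2.55952162e-05]), 'joint_efforts': array([ 1.16753472e-03, -5.63397145e+01,  1.22707710e+00, -1.93445778e+01,
        1.11149205e-02,  1.04795818e-02, -8.50792503e-06]), 'tcp_pos': array([ 0.20415108, -0.61639789,  0.21039413]), 'tcp_rot': array([-3.13968623e+00,  1.64873039e-05,  3.19789574e-01]), 'ft_force': array([-0.6101914 , -0.05662601, -0.13731333]), 'torque': array([ 0.04431062, -0.01298918,  0.06263636]), 'gripper_width': 0.9963917943796372} 0.0187
top [[514.78132076   0.         314.71945359]
 [  0.         514.78132076 198.4167358 ]
 [  0.           0.           1.        ]] [-0.12537029  0.          0.          0.          0.        ] [ 0.37165551 -0.02131403  1.56761411] [-3.02423707  0.02445553 -1.59910403]
side [[430.71393864   0.         316.28802622]
 [  0.         430.71393864 203.73363609]
 [  0.           0.           1.        ]] [-0.11956363  0.          0.          0.          0.        ] [0.46480799 1.01790329 0.70527696] [-2.08297119 -0.00768472 -3.06427655]
```

View pics/top0.png

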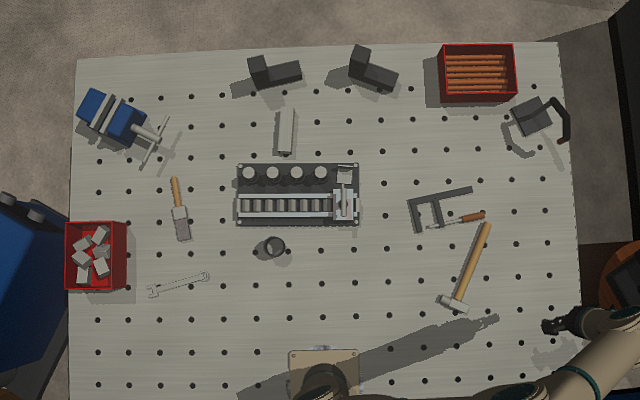

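View pics/side0.png

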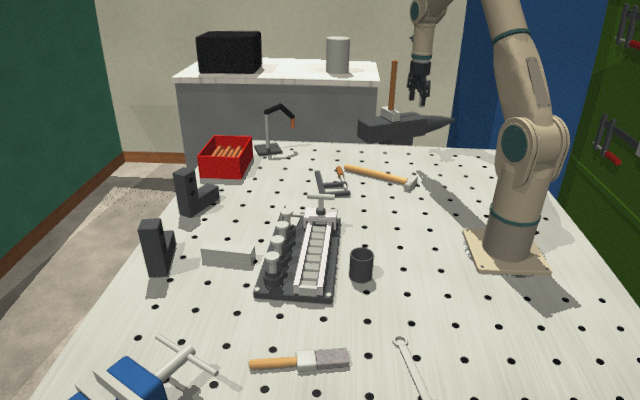

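The top view shows the caps near (249,173), (273,173), (297,173) and (321,173), and the carriage with its T-handle near (344,203). I'll zoom in for an accurate fit.

```bash
cat > h.py <<'E'
from cell import *
import cv2, numpy as np
from scipy.spatial.transform import Rotation as R
def ray(c,uv,z):
    p=cv2.undistortPoints(np.array(uv,float).reshape(-1,1,2),c["mtx"],np.array(c["dist_coeffs"])).reshape(-1,2)
    d=np.c_[p,np.ones(len(p))]@R.from_euler("xyz",c["attitude"]).as_matrix().T
    o=np.array(c["origin"]); return o+d*((z-o[2])/d[:,2])[:,None]
def proj(c,P):
    M=R.from_euler("xyz",c["attitude"]).as_matrix().T
    return cv2.projectPoints(np.array(P,float).reshape(-1,1,3),cv2.Rodrigues(M)[0],-M@np.array(c["origin"]),c["mtx"],np.array(c["dist_coeffs"]))[0].reshape(-1,2)
E
python3 - <<'E'
from h import *
c=read_camera("top");im=c["image"][:,:,::-1]
cr=cv2.resize(im[155:235,230:366],None,fx=5.8,fy=5.8,interpolation=cv2.INTER_CUBIC)
g=cv2.cvtColor(im[155:235,230:366],cv2.COLOR_RGB2GRAY)
cv2.imwrite("pics/z0.png",cr)
m=(cv2.cvtColor(im,cv2.COLOR_BGR2GRAY)>110).astype(np.uint8)
m[:166]=0;m[181:]=0;m[:,:240]=0;m[:,332:]=0
n,l,st,ce=cv2.connectedComponentsWithStats(m)
for s,q in zip(st[1:],ce[1:]):
    if s[4]>20: print(s,q,ray(c,[q],.1)[0].round(4))
E
```

```text
[243 167  11  11 106] [248.10377358 172.02830189] [0.6289 0.201  0.1   ]
[267 167  11  11 107] [272.         171.90654206] [0.6269 0.1313 0.1   ]
[291 166  11  12 107] [296.04672897 171.82242991] [0.6248 0.0615 0.1   ]
[315 166  12  12 110] [320.31818182 171.62727273] [ 0.6231 -0.0087  0.1   ]
```

View pics/z0.png

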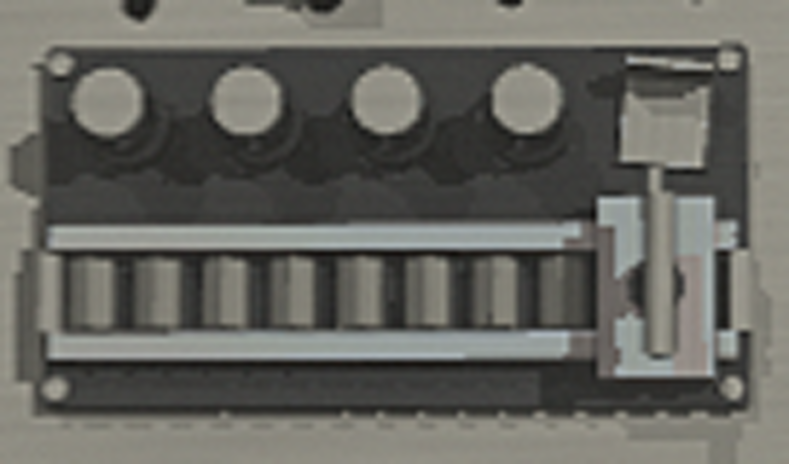

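The crop puts the caps at crop pixels (108,102), (247,100), (387,100) and (526,100). The handle middle is near (660,272), and the angle offcut lies at (665,125). Jig yaw is about -0.028. Next I'll move toward station 1.

Emit:
jog_arm:
  grip: [-1, -1, -1, -1, -1, -1, -1, -1, -1, -1, -1, -1]
  linear:
    - [16.5, -16.07, 0]
    - [16.5, -16.07, 0]
    - [16.5, -16.07, 0]
    - [16.5, -16.07, 0]
    - [16.5, -16.07, 0]
    - [16.5, -16.07, 0]
    - [16.5, -16.07, 0]
    - [16.5, -16.07, 0]
    - [16.5, -16.07, 0]
    - [16.5, -16.07, 0]
    - [16.5, -16.07, 0]
    - [16.5, -16.07, 0]
  yaw: [0.347, 0.347, 0.347, 0.347, 0.347, 0.347, 0.347, 0.347, 0.347, 0.347, 0.347, 0.347]
  newtons: 40

```text
t: 1.35
tcp_pos: [0.4814, -0.0826, 0.2114]
tcp_rot: [3.141, -0.0, -0.027]
ft_force: [0.5, -1.1, -1.0]
gripper_width: -0.002
```

Emit:
jog_arm:
  grip: [-1, -1, -1, -1, -1, -1, -1, -1, -1, -1]
  linear:
    - [3.5, -7.2, 0]
    - [3.5, -7.2, 0]
    - [3.5, -7.2, 0]
    - [3.5, -7.2, 0]
    - [3.5, -7.2, 0]
    - [3.5, -7.2, 0]
    - [3.5, -7.2, 0]
    - [3.5, -7.2, 1.5]
    - [3.5, -7.2, 1.5]
    - [3.5, -7.2, 1.5]
  yaw: [0, 0, 0, 0, 0, 0, 0, 0, 0, 0]

```text
t: 2.35
tcp_pos: [0.6264, 0.1981, 0.149]
tcp_rot: [3.139, 0.006, -0.028]
ft_force: [-0.2, 0.3, 0.6]
gripper_width: -0.0
```

Emit:
jog_arm:
  grip: [-1, -1, -1, -1, -1]
  linear:
    - [0.06, -0.07, 0.5]
    - [0.06, -0.07, 1.0]
    - [0.06, -0.07, 1.1]
    - [0.06, -0.07, 1.1]
    - [0.06, -0.07, 1.1]
  yaw: [0, 0, 0, 0, 0]

```text
t: 2.85
tcp_pos: [0.6322, 0.2021, 0.1092]
tcp_rot: [-3.141, -0.003, -0.028]
ft_force: [0.5, 0.6, -0.0]
gripper_width: 0.001
```

```bash
python3 - <<'E'
from h import *
for n in range(3):
    s=get_state();print(s["t"],s["tcp_pos"].round(4),s["ft_force"].round(2))
c=read_camera("top"); cv2.imwrite("pics/z1.png",cv2.resize(c["image"][120:240,230:370,::-1],None,fx=4.5,fy=4.5))
E
```

```text
2.85 [0.6322 0.2021 0.1092] [ 0.49  0.61 -0.  ]
2.85 [0.6322 0.2021 0.1092] [ 0.49  0.61 -0.  ]
2.85 [0.6322 0.2021 0.1092] [ 0.49  0.61 -0.  ]
```

View pics/z1.png

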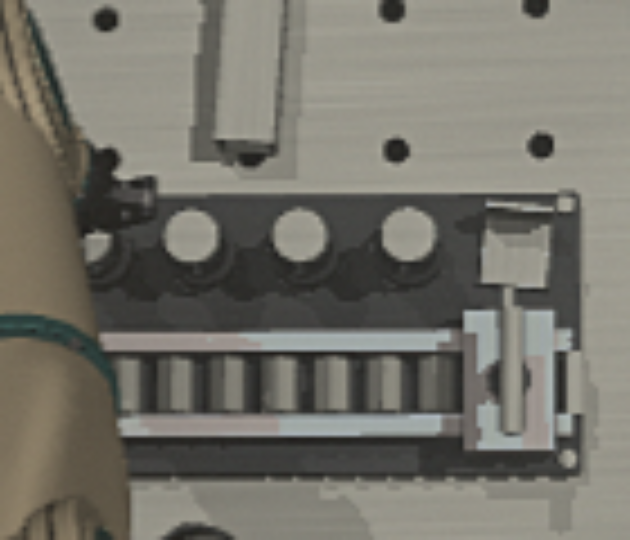

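The gripper sits above cap 1 (crop pixel about (95,245)). The other caps, the rack and the carriage are clear. Next I'll press in small steps.

Emit:
jog_arm:
  grip: [-1, -1, -1, -1, -1, -1, -1]
  linear:
    - [-0.05, 0, 0.1]
    - [-0.05, 0, 0.2]
    - [-0.05, 0, 0.25]
    - [-0.05, 0, 0.3]
    - [-0.05, 0, 0.34]
    - [-0.05, 0, 0.34]
    - [-0.05, 0, 0.34]
  yaw: [0, 0, 0, 0, 0, 0, 0]

```text
t: 3.6
tcp_pos: [0.6291, 0.2023, 0.0937]
tcp_rot: [3.142, -0.0, -0.027]
ft_force: [0.2, -0.1, -0.3]
gripper_width: -0.003
```

```bash
python3 - <<'E'
from h import *
c=read_camera("side"); cv2.imwrite("pics/s1.png",cv2.resize(c["image"][180:310,210:390,::-1],None,fx=4.4,fy=4.4,interpolation=cv2.INTER_CUBIC))
s=get_state();print(s["t"],s["tcp_pos"].round(4),s["ft_force"].round(2))
print((proj(c,[s["tcp_pos"],[.6289,.201,.1],[.6269,.1313,.1]])-[210,180])*4.4)
E
```

```text
3.65 [0.6292 0.2024 0.0938] [ 0.64 -0.05 -0.51]
[[271.94535562 341.04066156]
 [272.34964396 330.22199728]
 [296.03464028 258.25059485]]
```

View pics/s1.png

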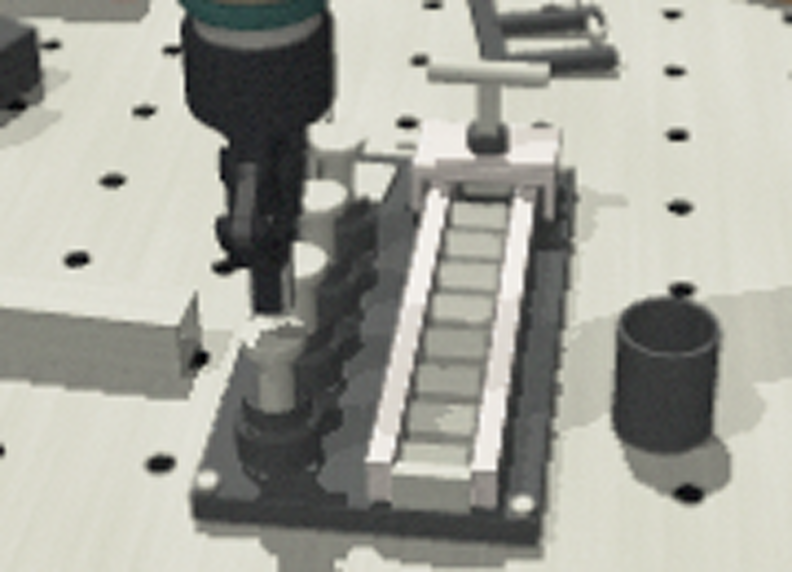

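The fingertips, at crop pixel (272,312), still look just above cap 1 (top centred near (272,330), unpressed), and there is no force. I'll keep descending slowly.

Emit:
jog_arm:
  grip: [-1, -1, -1, -1]
  linear:
    - [0, 0, 0.05]
    - [0, 0, 0.1]
    - [0, 0, 0.1]
    - [0, 0, 0.1]
  yaw: [0, 0, 0, 0]

```text
t: 4.05
tcp_pos: [0.629, 0.2024, 0.0896]
tcp_rot: [3.142, 0.0, -0.027]
ft_force: [-0.0, 0.9, 0.0]
gripper_width: -0.003
```

Emit:
jog_arm:
  grip: [-1, -1, -1, -1]
  linear:
    - [0, 0, 0.05]
    - [0, 0, 0.1]
    - [0, 0, 0.1]
    - [0, 0, 0.1]
  yaw: [0, 0, 0, 0]

```text
t: 4.45
tcp_pos: [0.629, 0.2023, 0.0856]
tcp_rot: [3.142, 0.0, -0.027]
ft_force: [-0.2, -0.5, -0.1]
gripper_width: -0.0
```

```bash
python3 - <<'E'
from h import *
c=read_camera("side"); cv2.imwrite("pics/s2.png",cv2.resize(c["image"][210:310,230:350,::-1],None,fx=6,fy=6,interpolation=cv2.INTER_CUBIC))
s=get_state();print(s["t"],s["tcp_pos"].round(4),s["ft_force"].round(2))
print((proj(c,[s["tcp_pos"],[.6289,.201,.1],[.6269,.1313,.1]])-[230,210])*6)
E
```

```text
4.5 [0.6291 0.2023 0.0857] [-0.57 -0.64  0.65]
[[252.04055016 301.42197404]
 [251.38587813 270.30272357]
 [283.68360039 172.15990206]]
```

View pics/s2.png

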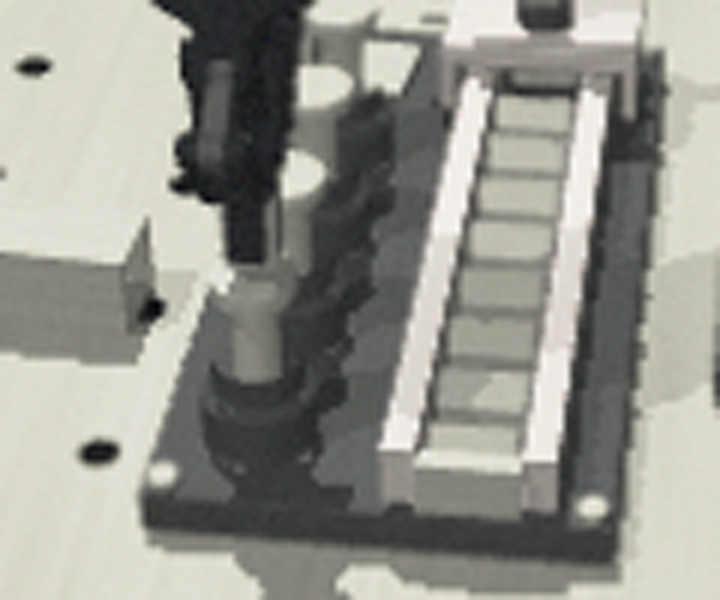

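The tip shows at crop pixel (247,258) and cap 1 at (251,270). Its column matches cap 1 but it sits higher than the reported TCP would put it, so contact should come a few mm lower.

Emit:
jog_arm:
  grip: [-1, -1, -1, -1]
  linear:
    - [0, 0, 0.05]
    - [0, 0, 0.1]
    - [0, 0, 0.1]
    - [0, 0, 0.1]
  yaw: [0, 0, 0, 0]

```text
t: 4.9
tcp_pos: [0.629, 0.2023, 0.0816]
tcp_rot: [3.142, 0.0, -0.027]
ft_force: [0.1, -0.4, -1.1]
gripper_width: -0.003
```

Emit:
jog_arm:
  grip: [-1, -1, -1, -1]
  linear:
    - [0, 0, 0.05]
    - [0, 0, 0.1]
    - [0, 0, 0.1]
    - [0, 0, 0.1]
  yaw: [0, 0, 0, 0]

```text
t: 5.3
tcp_pos: [0.6294, 0.2024, 0.0782]
tcp_rot: [-3.141, -0.001, -0.027]
ft_force: [-0.0, -0.1, 4.4]
gripper_width: 0.003
```

```bash
python3 - <<'E'
from h import *
c=read_camera("side"); cv2.imwrite("pics/s3.png",cv2.resize(c["image"][180:300,220:320,::-1],None,fx=5,fy=5,interpolation=cv2.INTER_CUBIC))
d=read_camera("top"); cv2.imwrite("pics/t3.png",d["image"][:,:,::-1])
b=cv2.resize(d["image"][130:230,200:320,::-1],None,fx=2.5,fy=6)
a=cv2.imread("pics/s3.png"); cv2.imwrite("pics/st3.png",np.hstack([a,cv2.resize(d["image"][150:190,230:260,::-1],(300,600))[:600]*1]))
s=get_state();print(s["t"],s["tcp_pos"].round(4),s["ft_force"].round(2))
P=[s["tcp_pos"],s["tcp_pos"]+[0,0,.02],[.6289,.201,.1]]
print((proj(c,P)-[220,180])*5, (proj(d,P)-[230,150])*[10,15]+[500,0])
E
```

```text
5.4 [0.6294 0.2024 0.0781] [-0.55 -0.09  5.44]
[[260.01714305 413.96999057]
 [258.10219256 380.15182664]
 [259.48823177 375.25226964]] [[687.48800787 346.7123143 ]
 [677.10177674 329.63405069]
 [681.03721678 330.37481166]]
```

View pics/st3.png

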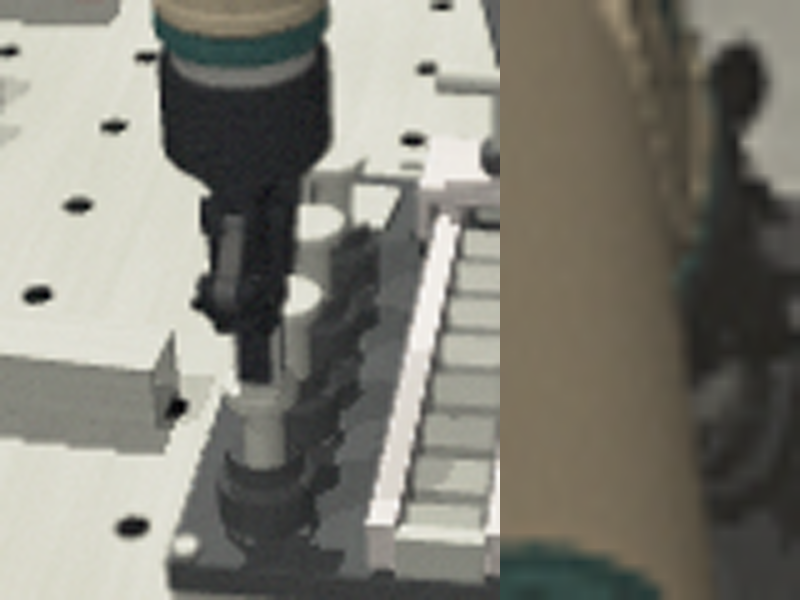

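Contact is made with cap 1: the finger meets it at left-panel pixel (255,385), and the force is rising. The real tip is about 19 mm above the reported TCP. I'll push on to 10 N.

Emit:
jog_arm:
  grip: [-1, -1, -1, -1, -1]
  linear:
    - [0, 0, 0.05]
    - [0, 0, 0.1]
    - [0, 0, 0.1]
    - [0, 0, 0.1]
    - [0, 0, 0.1]
  yaw: [0, 0, 0, 0, 0]

```text
t: 5.9
tcp_pos: [0.6295, 0.2024, 0.0749]
tcp_rot: [-3.141, -0.001, -0.027]
ft_force: [-2.0, -0.8, 9.5]
gripper_width: -0.001
```

Station 1 gives about 5.5 mm at 9.5 N. Next is station 2.

Emit:
jog_arm:
  grip: [-1, -1, -1, -1, -1, -1, -1, -1, -1, -1, -1, -1]
  linear:
    - [0, 0, -0.5]
    - [0, 0.9, -0.5]
    - [0, 1.75, -0.5]
    - [0, 1.75, -0.5]
    - [0, 1.75, -0.3]
    - [0, 1.75, -0.2]
    - [0, 1.75, -0.12]
    - [0, 1.75, -0.06]
    - [0, 1.75, 0]
    - [0, 1.75, 0]
    - [0, 1.75, 0]
    - [0, 1.75, 0]
  yaw: [0, 0, 0, 0, 0, 0, 0, 0, 0, 0, 0, 0]

```text
t: 7.1
tcp_pos: [0.6264, 0.1338, 0.0743]
tcp_rot: [-3.141, 0.001, -0.026]
ft_force: [-3.5, 0.9, 7.5]
gripper_width: 0.001
```

Emit:
jog_arm:
  grip: [-1, -1, -1, -1]
  linear:
    - [0, 0, 0.05]
    - [0, 0, 0.06]
    - [0, 0, 0.06]
    - [0, 0, 0.06]
  yaw: [0, 0, 0, 0]

```text
t: 7.5
tcp_pos: [0.6265, 0.1338, 0.0722]
tcp_rot: [-3.141, 0.001, -0.026]
ft_force: [-4.6, -0.0, 9.3]
gripper_width: -0.003
```

```bash
python3 - <<'E'
from h import *
for n in range(4):
    s=get_state();print(s["t"],s["tcp_pos"].round(4),s["ft_force"].round(2));read_camera("side")
E
```

```text
7.5 [0.6265 0.1338 0.0722] [-4.61 -0.05  9.33]
7.55 [0.6265 0.1338 0.0723] [-3.84  0.77  9.12]
7.6 [0.6265 0.1338 0.0722] [-4.91 -0.16  9.38]
7.65 [0.6264 0.1338 0.0722] [-3.52 -0.6  10.91]
```

Station 2 takes about 9.7 N at 8.2 mm. Next is station 3.

Emit:
jog_arm:
  grip: [-1, -1, -1, -1, -1, -1, -1, -1, -1, -1, -1, -1]
  linear:
    - [0, 0, -0.55]
    - [0, 0.9, -0.55]
    - [0, 1.77, -0.55]
    - [0, 1.77, -0.55]
    - [0, 1.77, -0.36]
    - [0, 1.77, -0.26]
    - [0, 1.77, -0.18]
    - [0, 1.77, -0.12]
    - [0, 1.77, -0.06]
    - [0, 1.77, -0.06]
    - [0, 1.77, -0.06]
    - [0, 1.77, -0.06]
  yaw: [0, 0, 0, 0, 0, 0, 0, 0, 0, 0, 0, 0]

```text
t: 8.9
tcp_pos: [0.6248, 0.0636, 0.0744]
tcp_rot: [-3.14, 0.001, -0.025]
ft_force: [-2.6, 1.4, 8.4]
gripper_width: -0.0
```

```bash
python3 - <<'E'
from h import *
for n in range(3):
    s=get_state();print(s["t"],s["tcp_pos"].round(4),s["ft_force"].round(2));read_camera("side")
E
```

```text
8.9 [0.6248 0.0636 0.0744] [-2.56  1.39  8.4 ]
8.95 [0.6248 0.0636 0.0745] [-3.07  0.91  7.48]
9.0 [0.6249 0.0636 0.0745] [-2.88  2.15  8.9 ]
```

Emit:
jog_arm:
  grip: [-1, -1, -1, -1]
  linear:
    - [0, 0, 0.04]
    - [0, 0, 0.04]
    - [0, 0, 0.04]
    - [0, 0, 0.04]
  yaw: [0, 0, 0, 0]

```text
t: 9.45
tcp_pos: [0.6249, 0.0636, 0.0731]
tcp_rot: [-3.14, 0.0, -0.025]
ft_force: [-4.4, 0.6, 9.5]
gripper_width: -0.001
```

```bash
python3 - <<'E'
from h import *
for n in range(3):
    s=get_state();print(s["t"],s["tcp_pos"].round(4),s["ft_force"].round(2));read_camera("side")
E
```

```text
9.45 [0.6249 0.0636 0.0731] [-4.37  0.62  9.53]
9.5 [0.6249 0.0636 0.0731] [-3.83  1.3   9.31]
9.55 [0.6248 0.0636 0.0731] [-3.71  1.33  9.79]
```

Emit:
jog_arm:
  grip: [-1, -1, -1, -1, -1, -1, -1, -1, -1, -1, -1, -1]
  linear:
    - [0, 0, -0.55]
    - [0, 0.9, -0.55]
    - [0, 1.77, -0.55]
    - [0, 1.77, -0.55]
    - [0, 1.77, -0.34]
    - [0, 1.77, -0.24]
    - [0, 1.77, -0.16]
    - [0, 1.77, -0.1]
    - [0, 1.77, -0.04]
    - [0, 1.77, -0.04]
    - [0, 1.77, -0.04]
    - [0, 1.77, -0.04]
  yaw: [0, 0, 0, 0, 0, 0, 0, 0, 0, 0, 0, 0]

```text
t: 10.8
tcp_pos: [0.6229, -0.0073, 0.074]
tcp_rot: [-3.14, 0.001, -0.026]
ft_force: [-3.1, 3.1, 5.2]
gripper_width: 0.005
```

```bash
python3 - <<'E'
from h import *
for n in range(3):
    s=get_state();print(s["t"],s["tcp_pos"].round(4),s["ft_force"].round(2));read_camera("side")
E
```

```text
10.8 [ 0.6229 -0.0073  0.074 ] [-3.12  3.07  5.22]
10.85 [ 0.623  -0.0073  0.074 ] [-3.23  3.04  5.6 ]
10.9 [ 0.6229 -0.0073  0.074 ] [-3.28  2.63  4.79]
```

Emit:
jog_arm:
  grip: [-1, -1, -1, -1, -1, -1]
  linear:
    - [0, 0, 0.06]
    - [0, 0, 0.12]
    - [0, 0, 0.18]
    - [0, 0, 0.2]
    - [0, 0, 0.2]
    - [0, 0, 0.2]
  yaw: [0, 0, 0, 0, 0, 0]

```text
t: 11.55
tcp_pos: [0.6232, -0.0074, 0.0667]
tcp_rot: [-3.14, 0.0, -0.026]
ft_force: [-3.7, 2.6, 8.8]
gripper_width: -0.001
```

```bash
python3 - <<'E'
from h import *
for n in range(3):
    s=get_state();print(s["t"],s["tcp_pos"].round(4),s["ft_force"].round(2));read_camera("side")
c=read_camera("top")
# handle middle from first crop: (660,272)/5.8+(230,155); ends rows ~192..355
for v in (192,272,355): print(ray(c,[[659/5.8+230,v/5.8+155]],.124).round(4))
# measured again by mask in a new picture
im=c["image"];cv2.imwrite("pics/t4.png",cv2.resize(im[150:240,290:370,::-1],None,fx=6,fy=6,interpolation=cv2.INTER_CUBIC))
E
```

```text
11.55 [ 0.6232 -0.0074  0.0667] [-3.72  2.6   8.79]
11.6 [ 0.6232 -0.0074  0.0667] [-3.48  2.54 10.51]
11.65 [ 0.6231 -0.0074  0.0667] [-3.06  3.13  9.77]
[[ 0.5696 -0.0734  0.124 ]]
[[ 0.5304 -0.072   0.124 ]]
[[ 0.49   -0.0706  0.124 ]]
```

Station 4 is the weak one: 13.7 mm at 9.7 N, against 5.5, 8.2 and 7.3 mm at the others. Next I'll lift off, open the gripper and go above the handle, at about (0.530, -0.072).

Emit:
jog_arm:
  grip: [-1, -1, -1, 1, 1, 1, 1, 1, 1, 1]
  linear:
    - [0, 0, -0.6]
    - [0, 0, -1.4]
    - [0, 0, -2.0]
    - [-1.0, 0.8, -2.0]
    - [-2.0, 1.5, -2.0]
    - [-2.28, 1.68, -2.0]
    - [-2.28, 1.68, -2.0]
    - [-2.28, 1.68, -2.0]
    - [-2.28, 1.68, -2.0]
    - [-2.28, 1.68, -2.0]
  yaw: [0, 0, 0, 0, 0, 0, 0, 0, 0, 0]

```text
t: 12.75
tcp_pos: [0.5316, -0.0727, 0.1455]
tcp_rot: [-3.141, -0.001, -0.025]
ft_force: [-0.2, -0.1, -0.1]
gripper_width: 1.0
```

```bash
python3 - <<'E'
from h import *
c=read_camera("side"); cv2.imwrite("pics/s5.png",cv2.resize(c["image"][130:260,230:400,::-1],None,fx=4.4,fy=4.4,interpolation=cv2.INTER_CUBIC))
s=get_state();print(s["t"],s["tcp_pos"].round(4),s["tcp_rot"].round(3),s["ft_force"].round(2),s["gripper_width"])
print((proj(c,[s["tcp_pos"],s["tcp_pos"]+[0,0,.02],[.53,-.072,.116]])-[230,130])*4.4)
E
```

```text
12.8 [ 0.5313 -0.073   0.1455] [-3.141e+00 -1.000e-03 -2.600e-02] [-1.06 -0.77 -0.27] 1.000991740307204
[[400.7934818  251.13312128]
 [401.1993888  223.42001798]
 [402.05877842 291.99365093]]
```

View pics/s5.png

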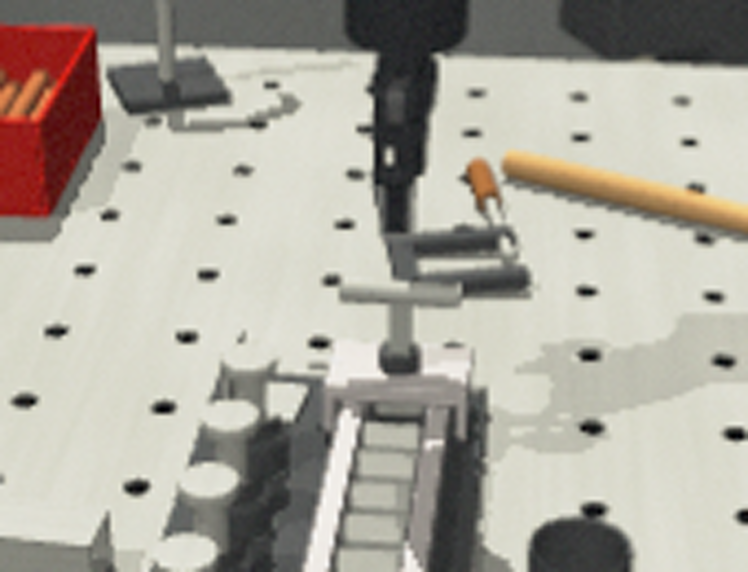

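The gripper is centred over the handle, which sits at crop pixel (400,293) against a projected (402,292). The near fingertip is at (400,238). Next I'll descend.

Emit:
jog_arm:
  grip: [1, 1, 1, 1, 1, 1, 1]
  linear:
    - [-0.02, -0.02, 0.4]
    - [-0.02, -0.02, 0.8]
    - [-0.02, -0.02, 1.2]
    - [-0.02, -0.02, 1.5]
    - [-0.02, -0.02, 1.65]
    - [-0.02, -0.02, 1.65]
    - [-0.02, -0.02, 1.65]
  yaw: [0, 0, 0, 0, 0, 0, 0]

```text
t: 13.5
tcp_pos: [0.53, -0.073, 0.08]
tcp_rot: [3.142, -0.001, -0.027]
ft_force: [-1.2, 0.6, 0.4]
gripper_width: 0.998
```

Emit:
jog_arm:
  grip: [-1, -1, -1, -1, -1, -1, -1, -1]
  linear:
    - [0, 0, 0]
    - [0, 0, 0]
    - [0, 0, 0]
    - [0, 0, 0]
    - [0, 0, 0]
    - [0, 0, 0]
    - [0, 0, 0]
    - [0, 0, 0]
  yaw: [0, 0, 0, 0, 0, 0, 0, 0]
  newtons: 50

```text
t: 14.3
tcp_pos: [0.5297, -0.073, 0.08]
tcp_rot: [-3.141, -0.0, -0.027]
ft_force: [0.2, -0.4, 6.1]
gripper_width: 0.169
```

```bash
python3 - <<'E'
from h import *
c=read_camera("side"); cv2.imwrite("pics/s6.png",cv2.resize(c["image"][150:250,250:380,::-1],None,fx=5,fy=5,interpolation=cv2.INTER_CUBIC))
s=get_state();print(s["t"],s["tcp_pos"].round(4),s["tcp_rot"].round(3),s["ft_force"].round(2),s["gripper_width"])
E
```

```text
14.35 [ 0.5297 -0.0729  0.08  ] [-3.141 -0.    -0.027] [-1.84  0.87  4.16] 0.16515542027490845
```

View pics/s6.png

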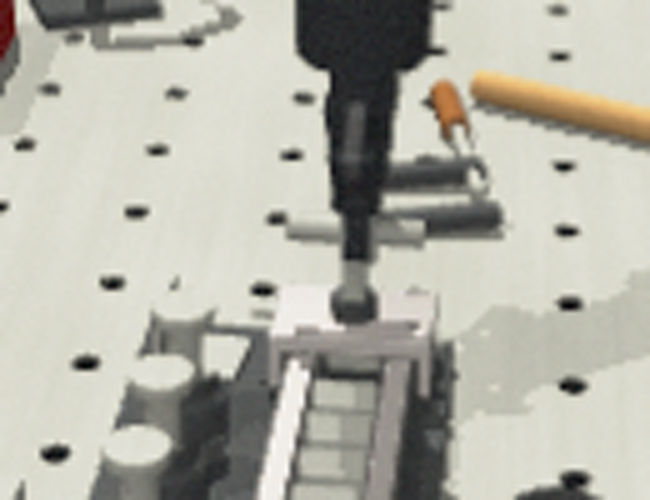

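The fingers straddle the bar: bar at crop pixel (355,230), tips at (355,260). The opening is 14.2 mm. Next I'll lift 28 mm.

Emit:
jog_arm:
  grip: [-1, -1, -1, -1, -1, -1, -1]
  linear:
    - [0, 0, -0.15]
    - [0, 0, -0.3]
    - [0, 0, -0.45]
    - [0, 0, -0.6]
    - [0, 0, -0.69]
    - [0, 0, -0.69]
    - [0, 0, -0.69]
  yaw: [0, 0, 0, 0, 0, 0, 0]

```text
t: 15.05
tcp_pos: [0.5296, -0.073, 0.1073]
tcp_rot: [-3.142, -0.0, -0.027]
ft_force: [1.8, 0.9, -4.9]
gripper_width: 0.166
```

```bash
python3 - <<'E'
from h import *
c=read_camera("side"); cv2.imwrite("pics/s7.png",cv2.resize(c["image"][150:250,250:380,::-1],None,fx=5,fy=5,interpolation=cv2.INTER_CUBIC))
s=get_state();print(s["t"],s["tcp_pos"].round(4),s["tcp_rot"].round(3),s["ft_force"].round(2),s["gripper_width"])
E
```

```text
15.1 [ 0.5296 -0.073   0.1072] [-3.142 -0.    -0.027] [ 1.61  0.65 -5.22] 0.16891530851048234
```

View pics/s7.png

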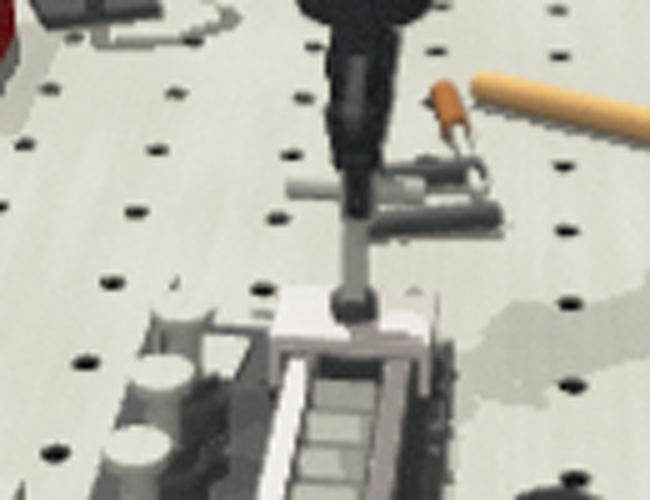

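The bar is up: its handle moved from crop row 230 to 188, and the pull is about 5 N. Next I'll slide about 67 mm to the robot's left.

Emit:
jog_arm:
  grip: [-1, -1, -1, -1, -1, -1, -1, -1, -1, -1, -1]
  linear:
    - [0, -0.15, -0.0]
    - [0, -0.35, 0]
    - [0, -0.55, 0]
    - [0, -0.75, 0]
    - [0, -0.95, 0]
    - [0, -1.15, 0]
    - [0, -1.35, 0]
    - [0, -1.55, 0]
    - [0, -1.67, 0]
    - [0, -1.67, 0]
    - [0, -1.67, 0]
  yaw: [0, 0, 0, 0, 0, 0, 0, 0, 0, 0, 0]

```text
t: 16.2
tcp_pos: [0.5314, -0.0057, 0.1073]
tcp_rot: [-3.141, 0.0, -0.027]
ft_force: [1.9, 0.6, -4.7]
gripper_width: 0.168
```

Emit:
jog_arm:
  grip: [1, 1, 1, 1, 1, 1, 1, 1, 1, 1]
  linear:
    - [0, 0, 0]
    - [0, 0, 0]
    - [0, 0, 0]
    - [0, 0, 0]
    - [0, 0, 0]
    - [0, 0, 0]
    - [0, 0, -1]
    - [0, 0, -2]
    - [0, 0, -3]
    - [0, 0, -3]
  yaw: [0, 0, 0, 0, 0, 0, 0, 0, 0, 0]

```text
t: 17.2
tcp_pos: [0.5351, -0.0063, 0.2326]
tcp_rot: [-3.141, -0.011, -0.027]
ft_force: [2.0, 0.0, 0.4]
gripper_width: 1.001
```

Emit:
jog_arm:
  grip: [1, 1, 1, 1, 1, 1, 1]
  linear:
    - [0, 3, 0]
    - [0, 6, 0]
    - [0, 6, 0]
    - [0, 6, 0]
    - [0, 6, 0]
    - [0, 6, 0]
    - [0, 6, 0]
  yaw: [0, 0, 0, 0, 0, 0, 0]

```text
t: 17.9
tcp_pos: [0.5241, -0.2468, 0.2265]
tcp_rot: [-3.141, 0.001, -0.03]
ft_force: [0.3, 0.8, -0.3]
gripper_width: 1.0
```

```bash
python3 - <<'E'
from h import *
c=read_camera("side");d=read_camera("top")
a=cv2.resize(c["image"][160:310,240:360,::-1],(400,500),interpolation=cv2.INTER_CUBIC)
b=cv2.resize(d["image"][150:250,290:370,::-1],(400,500),interpolation=cv2.INTER_CUBIC)
cv2.imwrite("pics/f.png",np.hstack([a,b]))
s=get_state();print(s["t"],s["tcp_pos"].round(4),s["ft_force"].round(2))
P=[[.5331,-.0062,z] for z in(.116,.143)]
print((proj(c,P)-[240,160])*3.333,(proj(d,P)-[290,150])*5+[400,0])
E
```

```text
18.0 [ 0.5249 -0.2443  0.2268] [-0.13  0.95 -0.64]
[[262.13338941 158.80142903]
 [262.47681583 130.07791252]] [[551.48515517 259.92650249]
 [550.82140591 254.58652585]]
```

View pics/f.png

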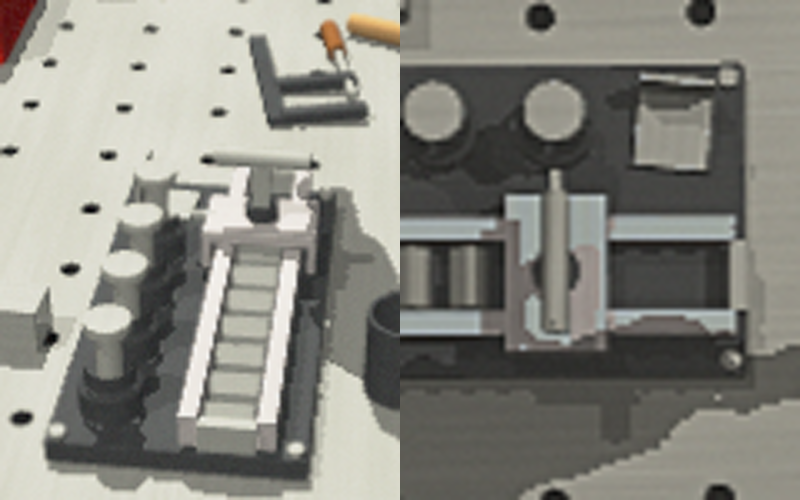

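The bar is back down: the handle is at side-panel row 159, and the fully down prediction is 158.8 (130 if still raised). In the top panel the handle and pointer stand at column 555–557, opposite cap 4 at 555. Everything else is where it was, so I'll hand in.

```bash
python3 -c "
from cell import *
print(hand_in())"
```

```text
the job is handed in; nothing more can be done
None
```

The weak plunger is at station 4. The carriage now stands opposite it with the release bar dropped into the notch, and I handed the job in at about 18 s on the robot's clock.

I pressed the plungers from left to right with about the same push:

| Station | Push (N) | Travel (mm) |
|---|---|---|
| 1 | 9.5 | 5.5 |
| 2 | 9.7 | 8.2 |
| 3 | 9.6 | 7.3 |
| 4 | 9.7 | 13.7 |

I then lifted the bar about 27 mm, slid the carriage about 67 mm to the left, let go and moved the arm clear.

**Last checks:** The side view shows the handle at its fully down height (row 159, predicted 158.8). The top view shows the handle and pointer opposite cap 4, and nothing else in the pictures around the jig had moved.

**Disagreements:**
- **Fingertip height:** The shut fingertips met the caps about 19–20 mm above the reported TCP height. I measured travel from that contact height, and the contact point itself was inferred from station 1.
- **Station 2 travel:** Its 8.2 mm is slightly over the stated 5.5–8 mm for a good spring.
- **Handle position:** The final handle position in the top view is about 2 mm from my prediction, within calibration and pixel error.
- **Sideways force:** I saw 3–5 N sideways while pressing stations 2 to 4.

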